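# Hang the airbrush holder on the compressor

### The job

Hang the blue airbrush holder upright on the compressor: pass its keyhole over the head of the screw in the metal strip - the screw may be clamped anywhere along the strip's slot, so feel for it gently - push the plate in against its rubber buffers, then pull the holder firmly down until the end of its slot sits on the screw. Let go and leave it hanging there, locked. Never load the screw or the compressor with more than 30 N, and leave the bottle and the two colour sticks where they are.

Things in the scene. Friction and masses are not known exactly. Their poses are not given: they have to be found in the camera images.
- compressor: White box-shaped airbrush compressor, fixed, 135 (x) x 245 (y) x 160 mm tall; origin under its centre, z up. Its +x side carries an upright metal strip 76 mm wide, centred at y = -40 mm, z 30 to 158 mm, its face at x = 69.5 mm. Handle, regulator and gauge (to 200 mm high) stand on top at the +y half.
- mount (a point): Point on the strip's face in its black upright slot (8 x 31 mm), 4 mm above the slot's lower end; axes as the compressor's: x points straight out of the strip, y along it, z up. One steel pan-head screw (named screw in the rules, pose not given) stands out along +x at y = 0, clamped 1 to 23 mm above this point. Its neck is 6 mm thick and 7 mm long, then comes the head, 12 mm across and 4.5 mm thick (front 11.5 mm off the strip, its last 1.5 mm only 9 mm across).
- holder: Blue airbrush holder, 0.18 to 0.29 kg plus 40 g of buffers, standing loose on the table as it will hang. Origin: lower edge of the plate's back, middle. Plate 56 mm wide (y), 74 tall, 4 thick (x 0 to 4 mm). Two upright cheeks run forward from it along +x (x 4 to 74 mm, 5 thick, outer faces 40 mm apart, 36 tall, with 46 mm lips). Four rubber buffers stand 5 mm out of its back at y +-21, z 12 and 60 mm; each gives 0.6 N/mm (2.4 together) and sinks 4 mm at most.
- holder_center (a point): Middle of the space between the cheeks, 49 mm ahead of the plate's back, 23 mm above the lower edge; pinch the cheeks across y here from above, 40 mm wide.
- keyhole (a point): Centre of the eight-sided keyhole at the back of the plate, 40 mm above its lower edge; 16 mm across, clear through. A slot 9 mm wide runs up from it to 60 mm. For the head to pass behind the plate's front, push the back to under 3 mm from the strip (5 N on the buffers).
- slot_end (a point): Where the screw's axis lies when the holder is locked: 57 mm above the lower edge, back of the plate, 17 mm above the keyhole's centre. The bridge of plate just above it is named holder_c0 in the rules. Locked, the buffers clamp the plate behind the head with about 5 N, so the holder does not slide down by its weight: it needs a pull of 5 to 10 N.
- bottle: Loose white colour bottle with red label, 38 mm across, 78 tall; origin under its centre. Leave alone.
- green_stick: Loose green colour stick 85 x 17 x 17 mm lying along its x; origin under its centre. Leave alone.
- grey_stick: Loose grey colour stick 75 x 17 x 17 mm lying along its x; origin under its centre. Leave alone.
There are look-alikes about, which are no part of the job. Of the things that look like the holder, the middle-sized one is meant.

How it is judged:
By the outcome, as a careful person would: the job done as asked, in the order asked, and still so for the second after the job is handed in, with the robot touching nothing.
It also fails if it takes over 58 s, if anything falls off the work surface, if the arm or the gripper's body presses on something with over 40 N, if the wrist force passes 120 N, or if a joint passes its speed limit or range.

### The arm

A 6-joint arm with a two-finger parallel gripper is mounted at the origin on the work surface. World frame = base frame: x ahead of the robot, y to its left, z up, the work surface at z = 0. Lengths are in m, angles in rad, forces in N, time in s.
With the tool pointing down it reaches from about 0.35 to 0.975 m from the base axis. Payload 4.9 kg.
Tool frame: the origin (TCP) lies on the front face of the gripper's body, between the roots of the fingers; the fingertips stand ctrl.finger_overhang ahead of it and the grasp point (between the pads) lies 54 mm ahead of it (ctrl.finger_overhang is the distance from the TCP to the fingertips, in m); z points along the fingers, y is the line along which they close (so a half turn about z gives the same grasp; the last joint's range is limited). The gripper opens to 85 mm and grips with 20 to 120 N. Pads are 22 mm wide; open, the fingers measure 114 mm over their backs; the gripper's body (76 mm by 85 mm) begins 54 mm behind the grasp point. The pads swing forward as they close: fully open they stand 13 mm farther back than shut.
Start: joints at [-1.245, 0.053, 1.613, -0, 1.476, -0.119], TCP at [0.269, -0.564, 0.304] pointing down, gripper open.
Joint ranges: [-3.01, 3.01], [-1.01, 2.22], [0.06, 2.58], [-1.02, 4.17], [0.09, 2.62], [-3.14, 3.14]. Speed limits (rad/s): [2.57, 2.57, 3.14, 3.14, 3.14, 3.14].

### API

Orientations are given as a rotation vector (axis times angle).
In Python, from station import ctrl, vision gives the robot as it stands. The module is installed in compiled form; this text tells all that it offers.
- The arm moves only by the tool drive_tool, never from a script. Its argument "rows" is a list of rows, each a list of 2 entries, a list of its own where there are three numbers: the shift along the tool's x, y, z in m, then the turn about the tool's z in rad. A call has 1 to 10 rows; each row shifts and turns the commanded pose from where the row before left it, along the tool's axes as they then stand; what a row does not reach is not made up. A row lasts 1/10 s, in which the tool goes at most 50 mm and 8.59 degrees, less where a joint would pass 70% of its speed; a pose out of reach is approached as far as the arm can. A call with a gripper value outside its range is refused whole. "jaw" is the closure, from 0 (fully open) to 1 (shut), set as the call begins (left out, the last holds). The fingers move at their own pace and stop on an object; "grip_force" is the grip in N (left out, the last holds). Time passes only in rows, so rows that do not move let the fingers close. It gives the time, the measured TCP pose, the force, the opening and the grip force at its end, in the units of the state.
- ctrl.get_obs(): the state, without advancing time (a new reading comes with each control period).
- vision.get_image(name): name is "scene" or "top"; returns a dict with "image" (420x560x3 uint8, blue, green, red), "vertical_fov" (degrees; the focal length in pixels is half the picture's height over the tangent of half this angle, whatever the lens; pixels are square), "cx", "cy" (the principal point, pixels), "dist_coeffs" ([k1, k2, p1, p2, k3] as OpenCV has them; the pictures are not rectified), "R" (3x3) and "t" (3): a world point X has camera coordinates R X + t. Camera axes: x right, y down, z forward; pixel columns grow to the right and rows downward; lengths in m; the calibration is good to about 2 mm. A picture is of the moment at which its call begins. There is no depth.
- ctrl.finish_job(): hands the job in; it is judged then, once.
The state is a dict: "t": time; "q": joint angles; "dq": joint speeds; "effort": joint torques, N m; "tool_pos": TCP position; "tool_rot": TCP orientation; "contact_force": force on the tool from outside, world axes, zero at the start; "wrist_torque": the same for the moment, N m; "opening": finger opening in m; "grip_force": force on a finger pad.
Only numpy, scipy, OpenCV 4.12 (cv2) and the standard library are available. Lean on these libraries where they do the work, as an engineer would, in place of code of your own. Each camera call takes 0.05 s, during which the arm holds its last target. There are 200 camera calls.

## Working session

There is one attempt and no reset: what is moved stays moved. The work goes in short steps, Python scripts to look and compute and a tool call to move; the robot and the scene stay as the last step left them, time stands still between calls to the robot, and variables do not carry over. Pictures are saved under pics/ and viewed, at most 10 in all, crops included, and the job is handed in when it is done.

Besides the shell and the picture viewer there is one more tool, called after ">>>" as name(argument=value, ...), one argument or row to a line, values as JSON. drive_tool: Moves the arm, as the interface text tells. Its arguments: {"type":"object","properties":{"rows":{"type":"array","items":{"type":"array"}},"jaw":{"type":"number"},"grip_force":{"type":"number"}},"required":["rows"]}

```bash
mkdir -p pics; cat > h.py <<'E'
import numpy as np, cv2, pickle
from station import ctrl, vision
def grab(n,f):
    d=vision.get_image(n); cv2.imwrite('pics/'+f+'.png',d['image']); pickle.dump(d,open('pics/'+f+'.pkl','wb')); return d
def K(d):
    f=d['image'].shape[0]/2/np.tan(np.radians(d['vertical_fov'])/2)
    return np.array([[f,0,d['cx']],[0,f,d['cy']],[0,0,1.]])
def proj(d,P):
    P=np.atleast_2d(np.array(P,float)); return cv2.projectPoints(P,cv2.Rodrigues(np.array(d['R']))[0],np.array(d['t'],float),K(d),np.array(d['dist_coeffs'],float))[0].reshape(-1,2)
def ray(d,uv):
    n=cv2.undistortPoints(np.array([[uv]],float),K(d),np.array(d['dist_coeffs'],float)).ravel()
    R=np.array(d['R']);c=-R.T@np.array(d['t']);return c,R.T@np.array([n[0],n[1],1])
def onz(d,uv,z):
    c,r=ray(d,uv);return c+r*(z-c[2])/r[2]
def load(f): return pickle.load(open('pics/'+f+'.pkl','rb'))
E
python3 - <<'E'
from h import *
for n in('scene','top'):
    d=grab(n,n+'0');R=np.array(d['R']);print(n,-R.T@np.array(d['t']),R[2],d['vertical_fov'],d['dist_coeffs'])
    cv2.imwrite('pics/'+n+'0b.png',cv2.resize(d['image'],(800,600),interpolation=cv2.INTER_CUBIC))
print(ctrl.get_obs(),ctrl.finger_overhang)
E
```

```text
scene [1.12239487 0.03400527 0.50579529] [-0.82582757  0.00455791 -0.56390429] 56.3911792959622 [-0.05055475  0.          0.          0.          0.        ]
top [0.40498287 0.04635559 1.04392319] [ 0.15935802 -0.00469579 -0.98720969] 48.740754482680146 [-0.15757869  0.          0.          0.          0.        ]
{'t': 0.1, 'q': array([-1.24497838e+00,  5.32816330e-02,  1.61412819e+00, -1.00425008e-05,
        1.47599043e+00, -1.18985804e-01]), 'dq': array([ 0.00107169, -0.00010633, -0.00298708,  0.00067334,  0.00076333,
        0.00012262]), 'effort': array([-4.79709743e-04, -3.94904029e+01, -3.71362174e+01, -1.02809336e-04,
        3.87382403e-03,  3.82372320e-05]), 'tool_pos': array([ 0.2687971 , -0.56378219,  0.30280857]), 'tool_rot': array([-3.06246372e+00, -6.92555550e-01,  3.08554923e-04]), 'contact_force': array([-1.02086037,  0.2042821 ,  0.37501158]), 'wrist_torque': array([ 0.01248641,  0.02488211, -0.06071372]), 'grip_force': 0.0, 'opening': 0.08521570285911428} 0.0726
```

View pics/scene0b.png

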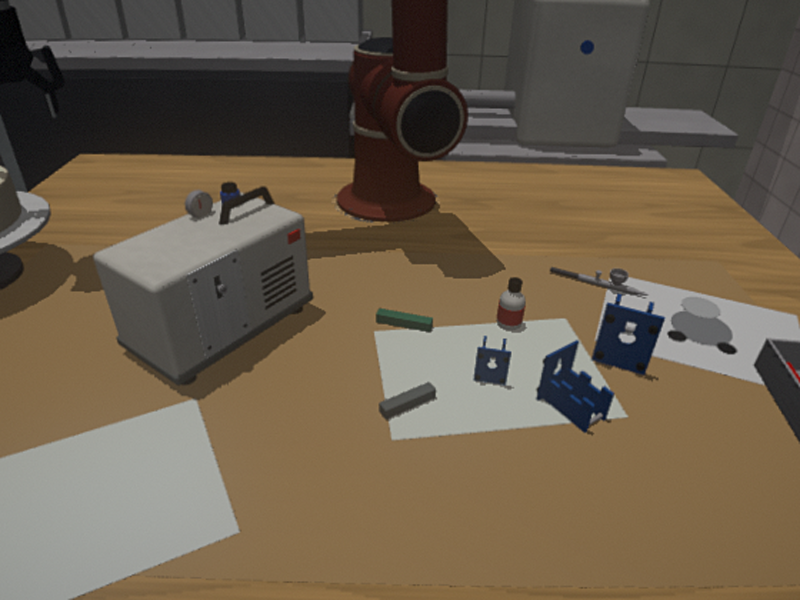

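View pics/top0b.png

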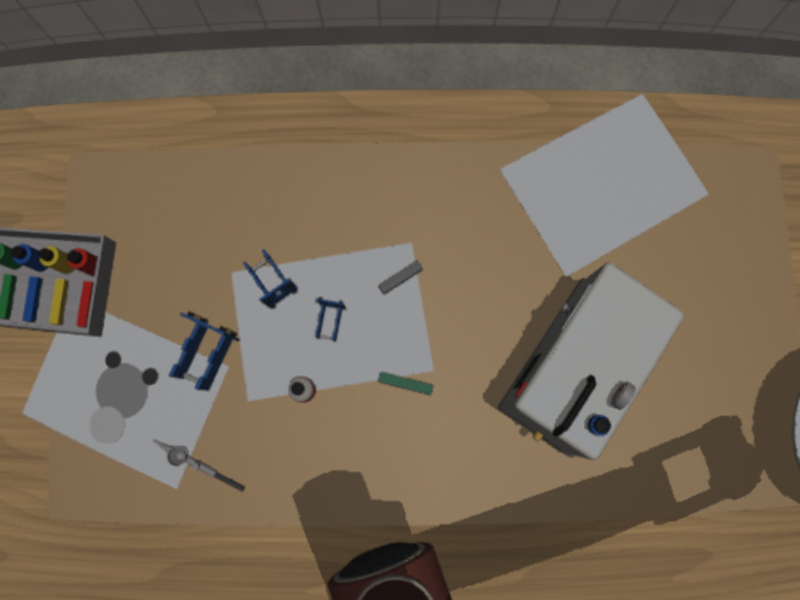

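The middle-sized holder is at scene (575,385) and top (270,278), with its plate toward the compressor side. The strip with its screw is at scene (215,290), and the screw at about (221,287). Next I zoom in for point picks.

```bash
python3 - <<'E'
from h import *
s=load('scene0')['image'];t=load('top0')['image']
def c(im,x,y,w,h,k): 
    o=cv2.resize(im[y:y+h,x:x+w],None,fx=k,fy=k,interpolation=cv2.INTER_CUBIC); o=cv2.convertScaleAbs(o,alpha=1.5,beta=15)
    for i in range(0,w,10): cv2.putText(o,str(x+i),(i*k,8),0,.3,(0,255,255));cv2.line(o,(i*k,10),(i*k,16),(0,255,255))
    for i in range(0,h,10): cv2.putText(o,str(y+i),(0,i*k+4),0,.3,(0,255,0));cv2.line(o,(18,i*k),(24,i*k),(0,255,0))
    return o
a=c(s,120,165,100,100,6);b=c(s,370,230,66,75,8)
o=np.zeros((600,800,3),np.uint8);o[:600,:600]=a;cv2.imwrite('pics/z1.png',o[:,:600])
o=np.zeros((600,800,3),np.uint8);o[:600,:528]=b;bb=c(t,164,166,54,60,5);o[:300,530:800]=bb[:300];cv2.imwrite('pics/z2.png',o)
E
```

```text
(no output)
```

View pics/z1.png

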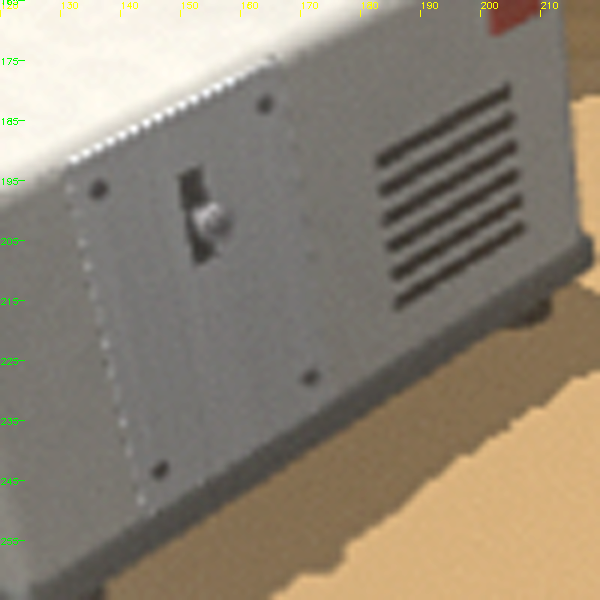

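View pics/z2.png

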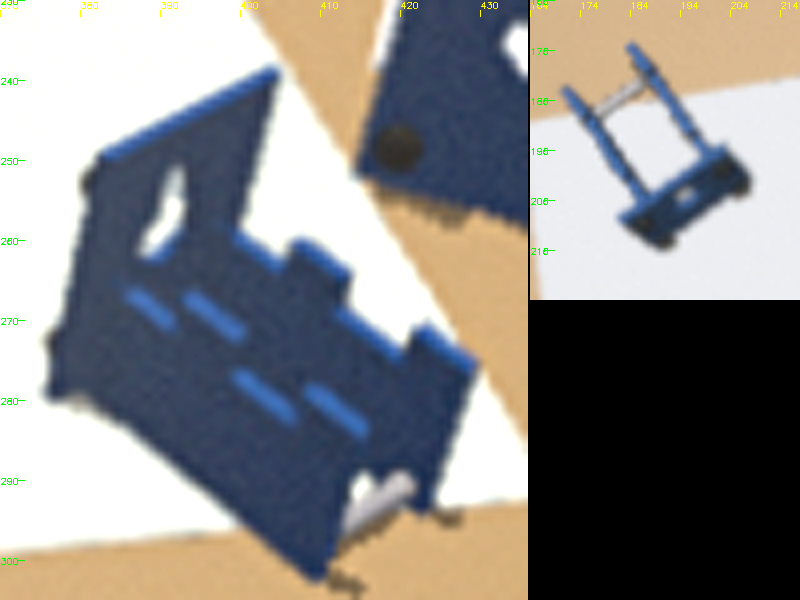

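```bash
cat > fit.py <<'E'
from h import *
from scipy.optimize import least_squares
S=load('scene0');T=load('top0')
def W(p,P): c,s=np.cos(p[2]),np.sin(p[2]);P=np.array(P,float);return np.c_[p[0]+c*P[:,0]-s*P[:,1],p[1]+s*P[:,0]+c*P[:,1],P[:,2]]
def fit(obs,p0):
    def r(p): return np.concatenate([(proj(d,W(p,[P]))[0]-uv)*w for d,P,uv,w in obs])
    f=least_squares(r,p0,loss='soft_l1');return f.x,r(f.x).reshape(-1,2)
sc=lambda x,y:np.array([120+x/6-.4,165+y/6-.4]); sh=lambda x,y:np.array([370+x/8-.45,230+y/8-.45]); th=lambda x,y:np.array([164+(x-530)/5-.4,166+y/5-.4])
E
python3 - <<'E'
from fit import *
m=.001*1
C=[(S,[.0695,-.078,.158],sc(70,162),1),(S,[.0695,-.002,.158],sc(278,60),1),(S,[.0695,-.078,.030],sc(148,512),1),
]
p,r=fit(C,[.5,-.3,.9]);print('comp',p,np.degrees(p[2]));print(r.round(2))
# top-view check: box top corners
print(proj(T,W(p,[[.0675,-.1225,.16],[-.0675,-.1225,.16],[-.0675,.1225,.16],[.0675,.1225,.16]]))*800/560)
f=lambda q:np.r_[(proj(S,W(p,[[.0695,-.04,q[0]]]))[0]-sc(203,261)),(proj(S,W(p,[[.0695,-.04,q[0]+.031]]))[0]-sc(191,172)),]
g=least_squares(f,[.09]);print('slot low z',g.x,f(g.x))
f2=lambda q:proj(S,W(p,[[.081,q[0],q[1]]]))[0]-sc(214,220)
print('screw y,z',least_squares(f2,[-.04,.1]).x)
H=[(S,[.002,-.028,.074],sh(103,156),1),(S,[.002,.028,.074],sh(278,70),1),(S,[.002,-.028,0],sh(48,399),1),(S,[.074,-.020,0],sh(318,580),1),(S,[.074,.020,0],sh(427,512),1),(S,[.074,.0175,.046],sh(475,365),1),
(T,[.004,.028,.074],th(622,217),1),(T,[.004,-.028,.074],th(722,148),1),(T,[.074,.0175,.046],th(567,90),1),(T,[.074,-.0175,.046],th(632,45),1)]
p,r=fit(H,[.6,.15,.6]);print('holder',p,np.degrees(p[2]));print(r.round(1)); print('center',W(p,[[.049,0,.023]]))
E
```

```text
comp [ 0.46728548 -0.2262091   0.96049885] 55.032530499701046
[[-0.24  0.03]
 [ 0.24 -0.61]
 [ 0.02  0.37]]
[[608.31558297 259.91746768]
 [688.14844294 313.73689138]
 [597.7837253  464.34249498]
 [514.15126732 408.36814362]]
slot low z [0.10470322] [ 0.63048992 -0.20942233 -0.13838574  0.11077045]
screw y,z [-0.0427443   0.12503785]
holder [0.58501063 0.23607115 0.59977649] 34.36466130422286
[[-0.2 -0.3]
 [-0.1 -0.4]
 [-0.2  0.3]
 [-1.   0.7]
 [ 0.6 -0.1]
 [-0.1 -0.1]
 [-1.2  0.4]
 [ 0.4 -0.6]
 [-0.5 -0.1]
 [-0.4  0. ]]
center [[0.62545826 0.26372959 0.023     ]]
```

```bash
cat > go.py <<'E'
from fit import *
from scipy.spatial.transform import Rotation as Ro
HP=np.array([.5850,.2361,.5998]); CP=np.array([.46729,-.22621,.9605])
def plan(pos,yaw):
    o=ctrl.get_obs(); R=Ro.from_rotvec(o['tool_rot']).as_matrix()
    # tool y along +-holder y
    cur=np.arctan2(R[1,1],R[0,1]); dy=(yaw+np.pi/2-cur+np.pi/2)%np.pi-np.pi/2
    turn=-dy; R2=R@Ro.from_rotvec([0,0,turn]).as_matrix()
    print('pos',o['tool_pos'].round(4),'F',o['contact_force'].round(1),'turn',turn.round(4),'(alt',(turn-np.sign(turn)*np.pi).round(3),') shift after turn',(R2.T@(np.array(pos)-o['tool_pos'])).round(4),'now',(R.T@(np.array(pos)-o['tool_pos'])).round(4));print('holder axes in tool:',(R2.T@np.array([np.cos(yaw),np.sin(yaw),0])).round(2),'q6',o['q'][5], 'R',R[:,2].round(4))
E
python3 - <<'E'
from go import *
g=W(HP,[[.049,0,.023]])[0]; plan([g[0],g[1],.16],HP[2])
E
```

```text
pos [ 0.2688 -0.5638  0.3028] F [-1.   0.2  0.4] turn -0.155 (alt 2.987 ) shift after turn [ 0.7615 -0.4815  0.144 ] now [ 0.678  -0.5933  0.144 ]
holder axes in tool: [1. 0. 0.] q6 -0.11898580421572137 R [-6.0e-04  1.7e-03 -1.0e+00]
```

>>> drive_tool(
  rows=[
    [[0, 0, -0.03], -0.0775],
    [[0, 0, -0.03], -0.0775],
    [[0.04, 0, 0], 0],
    [[0.04, 0, 0], 0],
    [[0.04, 0, 0], 0],
    [[0.04, 0, 0], 0],
    [[0.04, 0, 0], 0],
    [[0.035, -0.02, 0], 0],
    [[0.035, -0.02, 0], 0],
    [[0.035, -0.02, 0], 0],
  ],
  jaw=0,
)

```text
t: 1.1
tool_pos: [0.4873, -0.3409, 0.3631]
tool_rot: [-3.0, -0.928, 0.001]
contact_force: [1.1, 0.1, -0.3]
opening: 0.0854
grip_force: 0.0
```

>>> drive_tool(
  rows=[
    [[0.03, -0.03, 0], 0],
    [[0.03, -0.03, 0], 0],
    [[0.03, -0.03, 0], 0],
    [[0.03, -0.03, 0], 0],
    [[0.03, -0.03, 0], 0],
    [[0.03, -0.03, 0], 0],
    [[0.03, -0.03, 0], 0],
    [[0.03, -0.03, 0], 0],
    [[0.03, -0.03, 0], 0],
    [[0.03, -0.03, 0], 0],
  ],
)

```text
t: 2.1
tool_pos: [0.5649, 0.0763, 0.3634]
tool_rot: [-3.001, -0.928, 0.001]
contact_force: [0.5, -0.8, 0.0]
opening: 0.0857
grip_force: 0.0
```

```bash
python3 - <<'E'
from go import *
g=W(HP,[[.049,0,.023]])[0]; plan([g[0],g[1],.16],HP[2])
E
```

```text
pos [0.5649 0.0763 0.3634] F [ 0.5 -0.8  0. ] turn 0.0001 (alt -3.142 ) shift after turn [ 0.1559 -0.1205  0.2034] now [ 0.1559 -0.1205  0.2034]
holder axes in tool: [ 1.  0. -0.] q6 0.9746807416148001 R [-6.e-04 -1.e-04 -1.e+00]
```

>>> drive_tool(
  rows=[
    [[0.03, -0.024, 0], 0],
    [[0.03, -0.024, 0.01], 0],
    [[0.03, -0.024, 0.02], 0],
    [[0.03, -0.024, 0.03], 0],
    [[0.0359, -0.0245, 0.03], 0],
    [[0, 0, 0.03], 0],
    [[0, 0, 0.03], 0],
    [[0, 0, 0.03], 0],
    [[0, 0, 0], 0],
    [[0, 0, 0], 0],
  ],
)

```text
t: 3.1
tool_pos: [0.6246, 0.2597, 0.1849]
tool_rot: [-3.001, -0.928, 0.003]
contact_force: [-0.1, 0.1, 1.0]
opening: 0.0854
grip_force: 0.0
```

```bash
python3 - <<'E'
from go import *
g=W(HP,[[.049,0,.023]])[0]; plan([g[0],g[1],.079],HP[2])
t=grab('top','t1')['image'];s=grab('scene','s1')['image']
cv2.imwrite('pics/z3.png',np.hstack([cv2.resize(s[170:330,330:460],(400,492)),cv2.resize(t[130:290,120:250],(400,492))]))
E
```

```text
pos [0.6246 0.2597 0.1849] F [-0.1  0.1  1. ] turn -0.0 (alt 3.142 ) shift after turn [ 0.0032 -0.0028  0.1059] now [ 0.0032 -0.0028  0.1059]
holder axes in tool: [ 1. -0. -0.] q6 1.255141309275285 R [-1.8e-03 -5.0e-04 -1.0e+00]
```

View pics/z3.png

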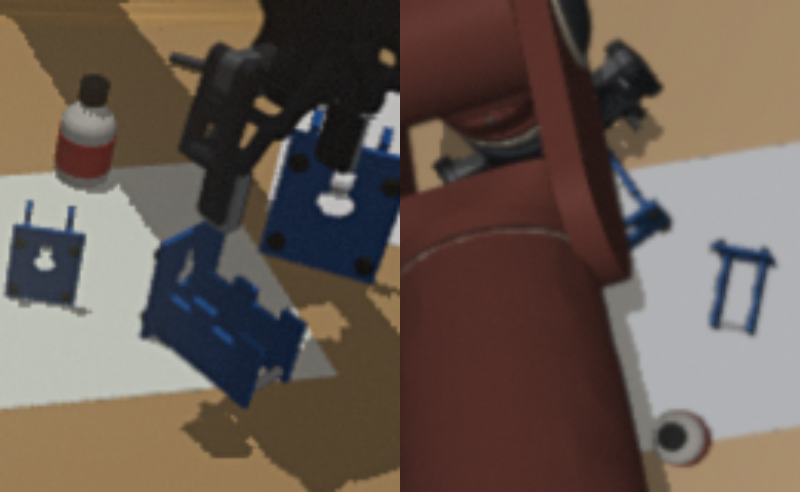

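The fingers straddle the holder, with the left finger behind and beside the near cheek and clear of the other things. I descend and grip.

>>> drive_tool(
  rows=[
    [[0.003, -0.003, 0.02], 0],
    [[0, 0, 0.02], 0],
    [[0, 0, 0.02], 0],
    [[0, 0, 0.02], 0],
    [[0, 0, 0.015], 0],
    [[0, 0, 0.01], 0],
    [[0, 0, 0], 0],
    [[0, 0, 0], 0],
    [[0, 0, 0], 0],
  ],
)

```text
t: 4.1
tool_pos: [0.6266, 0.2642, 0.082]
tool_rot: [3.001, 0.928, 0.004]
contact_force: [-0.5, -0.3, -0.9]
opening: 0.0853
grip_force: 0.0
```

>>> drive_tool(
  rows=[
    [[0, 0, 0], 0],
    [[0, 0, 0], 0],
    [[0, 0, 0], 0],
    [[0, 0, 0], 0],
    [[0, 0, 0], 0],
    [[0, 0, 0], 0],
    [[0, 0, 0], 0],
    [[0, 0, 0], 0],
  ],
  jaw=0.6,
  grip_force=30,
)

```text
t: 4.9
tool_pos: [0.6262, 0.264, 0.0811]
tool_rot: [3.001, 0.928, 0.002]
contact_force: [0.9, -1.8, 3.9]
opening: 0.04
grip_force: 31.7
```

>>> drive_tool(
  rows=[
    [[0, 0, 0], 0],
    [[0, 0, 0], 0],
    [[0, 0, -0.005], 0],
    [[0, 0, -0.015], 0],
    [[0, 0, -0.03], 0],
    [[0, 0, -0.03], 0],
    [[0, 0, -0.03], 0],
    [[0, 0, -0.03], 0],
    [[0, 0, -0.03], 0],
    [[0, 0, 0], 0],
  ],
  jaw=0.7,
  grip_force=70,
)

```text
t: 5.9
tool_pos: [0.6274, 0.2648, 0.2567]
tool_rot: [-3.001, -0.928, -0.015]
contact_force: [0.5, 0.6, -0.9]
opening: 0.0392
grip_force: 70.7
```

```bash
python3 - <<'E'
from go import *
o=ctrl.get_obs();print(o['contact_force'],o['wrist_torque'],o['opening'])
R=Ro.from_rotvec(o['tool_rot']).as_matrix();yaw=np.arctan2(R[1,0],R[0,0])
d=grab('top','t2');e=grab('scene','s2')
# predicted holder outline with current tool pose
p=np.array([o['tool_pos'][0]-.049*np.cos(yaw),o['tool_pos'][1]-.049*np.sin(yaw),yaw]);z=o['tool_pos'][2]-.0811
pts=[[0,-.028,0],[0,-.028,.074],[0,.028,.074],[.004,.028,0],[.074,-.02,0],[.074,-.02,.046],[.074,.02,.046]]
w=W(p,pts)+[0,0,z]
im=cv2.resize(e['image'],None,fx=4,fy=4,interpolation=cv2.INTER_CUBIC)
q=proj(e,w)
for u in q: cv2.circle(im,tuple(((u+.5)*4).astype(int)),3,(0,0,255),-1)
c=(q.mean(0)*4).astype(int);cv2.imwrite('pics/z4.png',im[max(0,c[1]-250):c[1]+250,c[0]-300:c[0]+300])
# screw target: keyhole (z .040) on screw; plate back 30 mm off strip
s=W(CP,[[.0695+.030+.049,-.0405,0]])[0]; plan([s[0],s[1],.124+.0411],CP[2])
E
```

```text
[ 0.52017206  0.57680184 -0.92569143] [ 0.07027525 -0.07425615  0.06382761] 0.03922096377799257
pos [0.6254 0.2641 0.2503] F [-0.1 -0.4 -4.1] turn -0.3606 (alt 2.781 ) shift after turn [-0.3439  0.1919  0.0851] now [-0.2541  0.3009  0.0851]
holder axes in tool: [1. 0. 0.] q6 1.2607648833149456 R [-0.e+00  3.e-04 -1.e+00]
```

View pics/z4.png

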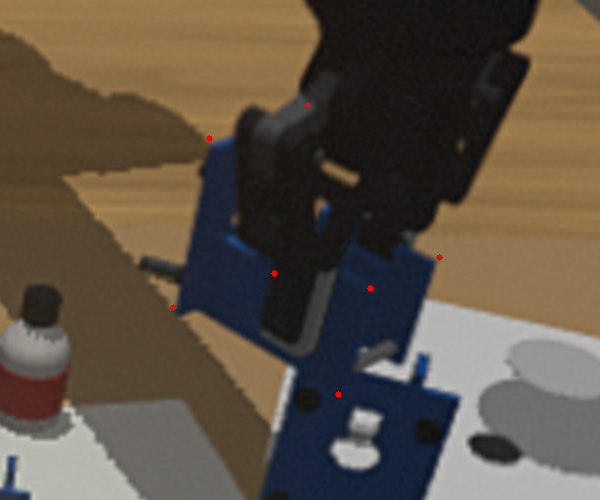

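The markers fit the held holder: plate top-left at (209,138) and cheek lip at (439,257). Now I carry it over.

>>> drive_tool(
  rows=[
    [[0, 0, 0], -0.09],
    [[0, 0, 0], -0.09],
    [[0, 0, 0], -0.09],
    [[0, 0, 0], -0.0906],
    [[-0.015, 0.01, 0], 0],
    [[-0.03, 0.02, 0], 0],
    [[-0.03, 0.02, 0], 0],
    [[-0.03, 0.02, 0], 0],
    [[-0.03, 0.02, 0], 0],
    [[-0.03, 0.02, 0], 0],
  ],
)

```text
t: 7.0
tool_pos: [0.6197, 0.0636, 0.2477]
tool_rot: [-2.786, -1.448, 0.006]
contact_force: [0.0, -0.1, -3.8]
opening: 0.0392
grip_force: 70.6
```

>>> drive_tool(
  rows=[
    [[-0.03, 0.02, 0], 0],
    [[-0.03, 0.02, 0.01], 0],
    [[-0.03, 0.02, 0.02], 0],
    [[-0.02, 0.015, 0.02], 0],
    [[-0.01, 0.007, 0.02], 0],
    [[0, 0, 0.01], 0],
    [[0, 0, 0], 0],
    [[0, 0, 0], 0],
    [[0, 0, 0], 0],
  ],
)

```text
t: 7.9
tool_pos: [0.6203, -0.0789, 0.1717]
tool_rot: [2.785, 1.452, 0.002]
contact_force: [0.8, -0.2, -2.8]
opening: 0.0388
grip_force: 70.6
```

```bash
python3 - <<'E'
from go import *
s=W(CP,[[.0695+.030+.049,-.0405,0]])[0]; plan([s[0],s[1],.124+.0411],CP[2])
E
```

```text
pos [ 0.6203 -0.0789  0.1717] F [ 0.8 -0.2 -2.8] turn 0.0009 (alt -3.141 ) shift after turn [-0.0599 -0.0005  0.0066] now [-0.0599 -0.0005  0.0066]
holder axes in tool: [ 1. -0.  0.] q6 0.36385771888247237 R [ 1.9e-03 -3.0e-04 -1.0e+00]
```

>>> drive_tool(
  rows=[
    [[-0.015, 0, 0.003], 0],
    [[-0.015, 0, 0.0035], 0],
    [[-0.015, 0, 0], 0],
    [[-0.01, 0, 0], 0],
    [[0, 0, 0], 0],
    [[0, 0, 0], 0],
    [[0, 0, 0], 0],
    [[0, 0, 0], 0],
  ],
)

```text
t: 8.7
tool_pos: [0.5884, -0.1244, 0.1641]
tool_rot: [2.786, 1.452, 0.001]
contact_force: [0.6, -0.1, -2.7]
opening: 0.0392
grip_force: 70.7
```

```bash
python3 - <<'E'
from go import *
s=W(CP,[[.0695+.030+.049,-.0405,0]])[0]; plan([s[0],s[1],.124+.0411],CP[2])
d=grab('scene','s3');t=grab('top','t3')
o=ctrl.get_obs();k=W(CP,[[.0695,-.04,.124]]);c=proj(d,k)[0].astype(int);c2=proj(t,k)[0].astype(int)
f=lambda im,c:cv2.convertScaleAbs(cv2.resize(im[c[1]-50:c[1]+50,c[0]-33:c[0]+33],(396,600),interpolation=cv2.INTER_CUBIC),alpha=1.6,beta=20)
print(c,c2);cv2.imwrite('pics/z5.png',np.hstack([f(d['image'],c),f(t['image'],c2)]))
E
```

```text
pos [ 0.5884 -0.1244  0.1641] F [ 0.6 -0.1 -2.7] turn 0.0004 (alt -3.141 ) shift after turn [-0.0044 -0.0004 -0.001 ] now [-0.0044 -0.0004 -0.001 ]
holder axes in tool: [1. 0. 0.] q6 0.27781077181178415 R [ 3.e-04  1.e-04 -1.e+00]
[152 198] [399 218]
```

View pics/z5.png

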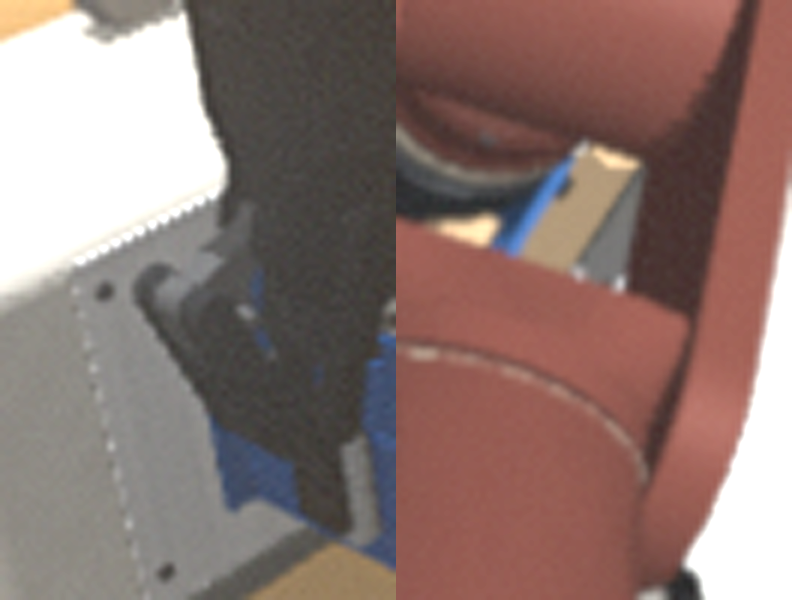

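>>> drive_tool(
  rows=[
    [[-0.006, 0, -0.001], 0],
    [[-0.006, 0, 0], 0],
    [[-0.005, 0, 0], 0],
    [[-0.003, 0, 0], 0],
    [[0, 0, 0], 0],
    [[0, 0, 0], 0],
    [[0, 0, 0], 0],
  ],
)

```text
t: 9.5
tool_pos: [0.5767, -0.141, 0.165]
tool_rot: [-2.786, -1.451, -0.0]
contact_force: [0.6, -0.3, -2.2]
opening: 0.0389
grip_force: 70.7
```

>>> drive_tool(
  rows=[
    [[-0.001, 0, 0], 0],
    [[-0.001, 0, 0], 0],
    [[-0.001, 0, 0], 0],
    [[0, 0, 0], 0],
    [[0, 0, 0], 0],
  ],
)

```text
t: 10.0
tool_pos: [0.575, -0.1435, 0.165]
tool_rot: [-2.786, -1.451, -0.0]
contact_force: [-0.0, 0.2, -4.3]
opening: 0.0386
grip_force: 70.7
```

>>> drive_tool(
  rows=[
    [[-0.001, 0, 0], 0],
    [[-0.001, 0, 0], 0],
    [[-0.001, 0, 0], 0],
    [[0, 0, 0], 0],
    [[0, 0, 0], 0],
  ],
)

```text
t: 10.5
tool_pos: [0.5732, -0.1461, 0.165]
tool_rot: [2.786, 1.451, 0.0]
contact_force: [-0.2, -0.1, -3.6]
opening: 0.0394
grip_force: 70.7
```

>>> drive_tool(
  rows=[
    [[-0.001, 0, 0], 0],
    [[-0.001, 0, 0], 0],
    [[0, 0, 0], 0],
    [[0, 0, 0], 0],
  ],
)

```text
t: 10.9
tool_pos: [0.5722, -0.1475, 0.165]
tool_rot: [-2.786, -1.451, -0.001]
contact_force: [1.3, 1.1, -3.8]
opening: 0.0388
grip_force: 70.7
```

>>> drive_tool(
  rows=[
    [[-0.001, 0, 0], 0],
    [[-0.001, 0, 0], 0],
    [[0, 0, 0], 0],
    [[0, 0, 0], 0],
  ],
)

```text
t: 11.3
tool_pos: [0.5713, -0.1488, 0.1651]
tool_rot: [-2.786, -1.451, -0.002]
contact_force: [3.3, 3.8, -4.2]
opening: 0.039
grip_force: 70.6
```

>>> drive_tool(
  rows=[
    [[-0.001, 0, 0], 0],
    [[0, 0, 0], 0],
    [[0, 0, 0], 0],
  ],
)

```text
t: 11.6
tool_pos: [0.5709, -0.1493, 0.1651]
tool_rot: [-2.786, -1.451, -0.004]
contact_force: [5.3, 4.2, -3.6]
opening: 0.0391
grip_force: 70.6
```

>>> drive_tool(
  rows=[
    [[-0.001, 0, 0], 0],
    [[0, 0, 0], 0],
    [[0, 0, 0], 0],
  ],
)

```text
t: 11.9
tool_pos: [0.5706, -0.1499, 0.1652]
tool_rot: [-2.785, -1.451, -0.005]
contact_force: [5.5, 6.1, -4.5]
opening: 0.0395
grip_force: 70.6
```

>>> drive_tool(
  rows=[
    [[-0.0005, 0, 0], 0],
    [[0, 0, 0], 0],
    [[0, 0, 0], 0],
  ],
)

```text
t: 12.2
tool_pos: [0.5704, -0.1501, 0.1652]
tool_rot: [-2.785, -1.451, -0.006]
contact_force: [5.5, 6.1, -4.4]
opening: 0.0393
grip_force: 70.6
```

>>> drive_tool(
  rows=[
    [[0, 0, 0.001], 0],
    [[0, 0, 0.001], 0],
    [[0, 0, 0], 0],
    [[0, 0, 0], 0],
  ],
)

```text
t: 12.6
tool_pos: [0.5707, -0.1502, 0.1642]
tool_rot: [-2.786, -1.451, -0.006]
contact_force: [4.7, 6.5, -0.1]
opening: 0.0392
grip_force: 71.0
```

>>> drive_tool(
  rows=[
    [[0, 0, 0.001], 0],
    [[0, 0, 0.001], 0],
    [[0, 0, 0], 0],
  ],
)

```text
t: 12.9
tool_pos: [0.5709, -0.1504, 0.1624]
tool_rot: [2.786, 1.451, 0.006]
contact_force: [4.4, 7.5, -0.1]
opening: 0.039
grip_force: 71.1
```

>>> drive_tool(
  rows=[
    [[0, 0, 0.001], 0],
    [[0, 0, 0.001], 0],
    [[0, 0, 0], 0],
  ],
)

```text
t: 13.2
tool_pos: [0.571, -0.1505, 0.1605]
tool_rot: [2.786, 1.451, 0.007]
contact_force: [5.5, 7.3, 0.4]
opening: 0.0388
grip_force: 71.1
```

>>> drive_tool(
  rows=[
    [[0.0003, 0, 0.001], 0],
    [[0, 0, 0.001], 0],
    [[0, 0, 0.001], 0],
    [[0, 0, 0.001], 0],
    [[0, 0, 0], 0],
  ],
)

```text
t: 13.7
tool_pos: [0.5712, -0.1503, 0.1565]
tool_rot: [2.785, 1.451, 0.006]
contact_force: [4.4, 6.5, 0.3]
opening: 0.0393
grip_force: 71.1
```

>>> drive_tool(
  rows=[
    [[0, 0, 0.001], 0],
    [[0, 0, 0.001], 0],
    [[0, 0, 0.001], 0],
    [[0, 0, 0], 0],
  ],
)

```text
t: 14.1
tool_pos: [0.5712, -0.1503, 0.1535]
tool_rot: [2.785, 1.451, 0.007]
contact_force: [4.3, 5.5, -0.4]
opening: 0.0389
grip_force: 71.1
```

>>> drive_tool(
  rows=[
    [[0, 0, 0.001], 0],
    [[0, 0, 0.001], 0],
    [[0, 0, 0], 0],
  ],
)

```text
t: 14.4
tool_pos: [0.5712, -0.1504, 0.1515]
tool_rot: [2.785, 1.451, 0.006]
contact_force: [4.6, 5.4, -1.1]
opening: 0.0391
grip_force: 71.1
```

>>> drive_tool(
  rows=[
    [[0, 0, 0.001], 0],
    [[0, 0, 0.001], 0],
    [[0, 0, 0], 0],
  ],
)

```text
t: 14.7
tool_pos: [0.5712, -0.1504, 0.1495]
tool_rot: [2.785, 1.451, 0.007]
contact_force: [4.7, 6.6, -0.2]
opening: 0.0392
grip_force: 71.1
```

>>> drive_tool(
  rows=[
    [[0, 0, 0.001], 0],
    [[0, 0, 0], 0],
    [[0, 0, 0], 0],
  ],
)

```text
t: 15.0
tool_pos: [0.5712, -0.1504, 0.1486]
tool_rot: [2.785, 1.451, 0.007]
contact_force: [4.6, 6.4, -1.5]
opening: 0.039
grip_force: 71.1
```

>>> drive_tool(
  rows=[
    [[0, 0, 0.001], 0],
    [[0, 0, 0], 0],
    [[0, 0, 0], 0],
  ],
)

```text
t: 15.3
tool_pos: [0.5712, -0.1504, 0.1476]
tool_rot: [2.785, 1.451, 0.007]
contact_force: [5.1, 6.5, -1.1]
opening: 0.0388
grip_force: 71.1
```

>>> drive_tool(
  rows=[
    [[0, 0, 0.001], 0],
    [[0, 0, 0], 0],
    [[0, 0, 0], 0],
  ],
)

```text
t: 15.6
tool_pos: [0.5712, -0.1504, 0.1466]
tool_rot: [2.785, 1.451, 0.007]
contact_force: [5.9, 5.7, 0.3]
opening: 0.0385
grip_force: 71.1
```

>>> drive_tool(
  rows=[
    [[0, 0, 0.001], 0],
    [[0, 0, 0], 0],
    [[0, 0, 0], 0],
  ],
)

```text
t: 15.9
tool_pos: [0.5713, -0.1504, 0.146]
tool_rot: [2.785, 1.451, 0.006]
contact_force: [3.7, 6.9, 2.6]
opening: 0.0392
grip_force: 71.3
```

>>> drive_tool(
  rows=[
    [[0, 0, 0.001], 0],
    [[0, 0, 0], 0],
    [[0, 0, 0], 0],
  ],
)

```text
t: 16.2
tool_pos: [0.5714, -0.1505, 0.1457]
tool_rot: [2.785, 1.451, 0.006]
contact_force: [2.0, 7.7, 4.1]
opening: 0.0392
grip_force: 71.6
```

>>> drive_tool(
  rows=[
    [[0, 0, 0.001], 0],
    [[0, 0, 0], 0],
    [[0, 0, 0], 0],
  ],
)

```text
t: 16.5
tool_pos: [0.5715, -0.1506, 0.1455]
tool_rot: [2.785, 1.45, 0.006]
contact_force: [0.4, 8.0, 10.1]
opening: 0.0391
grip_force: 72.0
```

The slot end has met the screw: the vertical force climbs while z holds at about 0.1455. One more small pull, then I unload and release.

>>> drive_tool(
  rows=[
    [[0, 0, 0.001], 0],
    [[0, 0, 0], 0],
    [[0, 0, 0], 0],
  ],
)

```text
t: 16.8
tool_pos: [0.5715, -0.1506, 0.1453]
tool_rot: [2.785, 1.45, 0.005]
contact_force: [-1.9, 8.5, 13.3]
opening: 0.0389
grip_force: 72.4
```

>>> drive_tool(
  rows=[
    [[0.001, 0, -0.001], 0],
    [[0.001, 0, -0.001], 0],
    [[0.0005, 0, -0.0005], 0],
    [[0, 0, 0], 0],
    [[0, 0, 0], 0],
  ],
)

```text
t: 17.3
tool_pos: [0.5721, -0.1497, 0.1455]
tool_rot: [2.784, 1.45, 0.002]
contact_force: [-0.4, 1.6, 8.0]
opening: 0.0393
grip_force: 71.7
```

>>> drive_tool(
  rows=[
    [[0, 0, -0.001], 0],
    [[0, 0, -0.0005], 0],
    [[0, 0, 0], 0],
    [[0, 0, 0], 0],
  ],
  grip_force=20,
)

```text
t: 17.7
tool_pos: [0.572, -0.1495, 0.1458]
tool_rot: [2.784, 1.451, 0.002]
contact_force: [4.2, -0.6, 3.6]
opening: 0.0387
grip_force: 71.6
```

>>> drive_tool(
  rows=[
    [[0, 0, 0], 0],
    [[0, 0, 0], 0],
    [[0, 0, 0], 0],
    [[0, 0, 0], 0],
    [[0, 0, 0], 0],
    [[0, 0, 0], 0],
  ],
  jaw=0,
)

```text
t: 18.3
tool_pos: [0.571, -0.149, 0.1448]
tool_rot: [-2.786, -1.451, 0.001]
contact_force: [0.3, -0.0, 0.2]
opening: 0.0853
grip_force: 0.0
```

>>> drive_tool(
  rows=[
    [[0, 0, -0.005], 0],
    [[0, 0, -0.015], 0],
    [[0, 0, -0.03], 0],
    [[0, 0, -0.03], 0],
    [[0, 0, -0.03], 0],
    [[0.03, 0, -0.03], 0],
    [[0.03, 0, -0.02], 0],
    [[0.03, 0, -0.01], 0],
    [[0.03, 0, 0], 0],
    [[0.03, 0, 0], 0],
  ],
)

```text
t: 19.3
tool_pos: [0.658, -0.0251, 0.3179]
tool_rot: [2.784, 1.45, 0.004]
contact_force: [1.0, -0.2, -0.2]
opening: 0.0855
grip_force: 0.0
```

>>> drive_tool(
  rows=[
    [[0.03, -0.03, 0], 0],
    [[0.03, -0.03, 0], 0],
    [[0.02, -0.03, 0], 0],
    [[0, -0.03, 0], 0],
    [[0, -0.03, 0], 0],
    [[0, -0.03, 0], 0],
    [[0, -0.03, 0], 0],
    [[0, 0, 0], 0],
    [[0, 0, 0], 0],
    [[0, 0, 0], 0],
  ],
)

```text
t: 20.3
tool_pos: [0.5315, 0.1594, 0.3159]
tool_rot: [2.786, 1.45, 0.002]
contact_force: [0.4, -1.0, -0.1]
opening: 0.0852
grip_force: 0.0
```

```bash
python3 - <<'E'
from h import *
d=grab('scene','s4')['image'];t=grab('top','t4')['image']
cv2.imwrite('pics/z6.png',np.hstack([cv2.resize(d[150:300,80:216],(400,441),interpolation=cv2.INTER_CUBIC),cv2.resize(t[150:330,340:503],(400,441),interpolation=cv2.INTER_CUBIC)]))
E
```

```text
(no output)
```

View pics/z6.png

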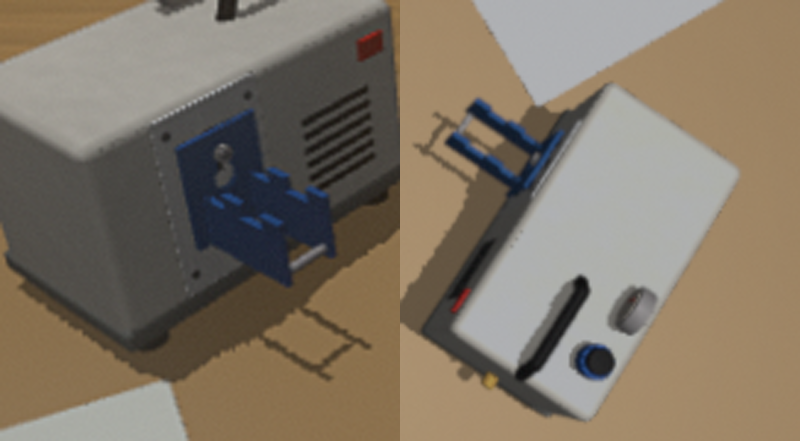

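The holder hangs upright with the screw head at the top of its slot, left picture about (222,153), and the gripper is clear of it.

```bash
python3 -c "
from station import ctrl
print(ctrl.finish_job())"
```

```text
the job is handed in; nothing more can be done
None
```

The middle-sized blue holder hangs upright and locked on the compressor's screw, pulled down until its slot end stopped on the screw; it has been released and the job handed in at about 20 s, with contact readings staying under about 16 N.

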